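# Reset the bench air valve: shut to its stop, two turns open, hold

## Robot

A 6-joint arm with a two-finger parallel gripper is mounted at the origin on the work surface. World frame = base frame: x ahead of the robot, y to its left, z up, the work surface at z = 0. Lengths are in mm, angles in rad, forces in N, time in s.
With the tool pointing down it reaches from about 275 to 825 mm from the base axis. Payload 4.9 kg.
Tool frame: the origin (TCP) lies between the finger pads, 19 mm behind the fingertips; this is the grasp point; z points along the fingers, y is the line along which they close (so a half turn about z gives the same grasp; the last joint's range is limited). The gripper opens to 85 mm and grips with 20 to 120 N. Pads are 22 mm wide; open, the fingers measure 114 mm over their backs; the gripper's body (76 mm by 85 mm) begins 54 mm behind the grasp point. The pads swing forward as they close: fully open they stand 13 mm farther back than shut.
Start: joints at [-1.258, 0.326, -0.193, 1.052, 0, 1.437], TCP at [237.659, -496.021, 249.981] pointing down, gripper open.
Joint ranges: [-2.65, 2.65], [-0.97, 1.79], [-1.3, 1.35], [-1.93, 2.1], [-1.47, 1.37], [-3.14, 3.14]. Speed limits (rad/s): [2.57, 2.57, 3.14, 3.14, 3.14, 3.14].

## Interface

Orientations are given as [roll, pitch, yaw] about the fixed x, y, z axes, in that order (R = Rz(yaw) Ry(pitch) Rx(roll)).
In Python, from bench import bot, solve_ik, imaging gives the robot as it stands. Calls block until the motion is done:
- bot.move_ptp(position, orientation): joint-space move of the TCP to a pose.
- bot.movel(position, rot=None, max_speed=150, threshold=None): straight line of the TCP; rot=None keeps the orientation; max_speed is the mean speed in mm/s. With threshold (N) it stops when the force on the tool has changed by that much, and returns True; else False.
- bot.move_j(angles): joint-space move.
- bot.grip(opening, effort=None): opening from 0.0 (shut) to 1.0 (fully open); effort is the grip in N (None keeps the last); returns when the fingers have stopped.
- bot.dwell(seconds).
- solve_ik(position, orientation): joint angles nearest the present ones, or None.
- bot.get_state(): the state.
- imaging.capture(name): name is "side" or "top"; returns the picture (420x560x3 uint8, blue, green, red); there is no depth.
- imaging.camera_model(name): a dict with "K" (3x3 intrinsics, pixels), "k1" (the pictures are not rectified: a ray, as slopes to the right and down, at radius r is drawn at 1 + k1 r^2 times it, then the intrinsics apply), "position" and "rotation" of the camera in the world. Camera axes: x right, y up, looking along -z (the intrinsics and any distortion apply to the point x, -y, -z); pixel columns grow to the right and rows downward; lengths in mm; the calibration is good to about 2 mm. A picture is of the moment at which its call begins. camera_model takes no time and is no camera call.
A pose or a line that the arm cannot do raises bot.IKError and nothing moves.
- bot.sign_off(): hands the job in; it is judged then, once.
The state is a dict: "t": time; "qpos": joint angles; "joint_velocities": joint speeds; "effort": joint torques, N m; "tcp_pos": TCP position; "orientation": TCP orientation; "contact_force": force on the tool from outside, world axes, zero at the start; "wrist_torque": the same for the moment, N m; "opening": opening from 0.0 (shut) to 1.0 (fully open); "gripper_force": force on a finger pad.
Only numpy, scipy, OpenCV 4.12 (cv2) and the standard library are available. Lean on these libraries where they do the work, as an engineer would, in place of code of your own. Each camera call takes 0.05 s, during which the arm holds its last target. There are 200 camera calls.

## Task

Reset the air valve on the dental lab bench: turn the red handwheel clockwise (seen from above) until it comes up against its closed stop, then back it off counterclockwise exactly two full turns. Finish with the blue handle still gripped between the fingers and the wheel held still there: do not let go at the end. Leave the dental model, bottle, bowl and white box beside it where they are.

Things in the scene. Friction and masses are not known exactly. Their poses are not given: they have to be found in the camera images.
- wheel_center (a point): centre of the red handwheel, on its vertical turning axis, at mid-height of the rim, 108 mm above the bench. The rim has a radius of 55 mm (centre line) and is 12 mm thick, on three spokes; the hub has a radius of 12 mm and reaches 12 mm above this point
- valve_unit: the fixed valve station: brass valve on a grey plate 130 x 300 x 12 mm, with copper pipe and gauge, all but wheel and handle lower than 105 mm. Origin under the plate on the wheel's axis, y along the pipe; it stands elsewhere and turned differently each time, and the stop with it: the stop cannot be seen, only felt or read from the joint
- valve (a joint): turning angle of the handwheel about its vertical axis, rad: 0 at the closed stop (hard), growing counterclockwise seen from above as the valve opens, 2 pi per turn, free up to 5 turns. It starts between 0.5 and 1.4 turns open. The wheel stays where it is left; friction needs about 2 to 3 N at the handle
- handle: upright round blue handle on the rim, 24 mm in diameter, 58 mm long, 55 mm from the wheel's axis, going round with the wheel; it spins freely about its own vertical axis, so a gripper can keep its orientation. Origin at the centre of its lower end, 116 mm above the bench (2 mm above the rim's top), z up along it; its top is 174 mm above the bench
- model: yellow and white plaster dental model, base 60 x 66 x 18 mm, 32 mm tall in all, loose; origin at the centre of its underside. Leave alone
- bottle: small white bottle with a blue label, 48 mm in diameter, 100 mm tall, loose; origin at the centre of its underside. Leave alone
- bowl: green mixing bowl, rim 100 mm in diameter, 55 mm tall, loose; origin at the centre of its underside. Leave alone
- case_box: white box 60 x 90 x 40 mm, loose; origin at the centre of its underside. Leave alone

How it is judged (in metres and radians):
On the way:
1. the wheel has been turned clockwise to its closed stop (value of joint valve below 0.08 rad), for 0.1 s.
At the end, for the whole second after the job is handed in: after the closed stop was reached (within 0.08 rad), the wheel stands still two turns open (12.57 rad, within 0.3 rad) with the handle gripped between the fingers (more than 5 N of contact, TCP within 22 mm of the handle's axis); nothing beside it was moved (value of joint valve between 12.266 and 12.866 rad and velocity of joint valve between -0.1 and 0.1 rad/s and contact force between the fingers and handle above 5 N and horizontal distance between the grasp point and handle below 0.022 m); the arm keeps its last pose, push and grip.
It fails at once if the dental model was moved more than 20 mm (distance of model from where it was at the start of the episode above 0.02 m).
It fails at once if the bottle was moved more than 20 mm (distance of bottle from where it was at the start of the episode above 0.02 m).
It fails at once if the bowl was moved more than 20 mm (distance of bowl from where it was at the start of the episode above 0.02 m).
It fails at once if the white box was moved more than 20 mm (distance of case_box from where it was at the start of the episode above 0.02 m).
It also fails if it takes over 72 s, if anything falls off the work surface, if the arm or the gripper's body presses on something with over 40 N, if the wrist force passes 120 N, or if a joint passes its speed limit or range.

## Working session

There is one attempt and no reset: what is moved stays moved. The work goes in short steps, each a Python script; the robot and the scene stay as the last script left them, time stands still between calls to the robot, and variables do not carry over. Pictures are saved under pics/ and viewed, at most 10 in all, crops included, and the job is handed in when it is done.

```bash
mkdir -p pics; ls; python3 - <<'E'
from bench import bot, imaging
import cv2
for n in("side","top"):
    cv2.imwrite(f"pics/{n}0.png",imaging.capture(n)); print(n,imaging.camera_model(n))
s=bot.get_state();print(s)
E
```

```text
pics
side {'K': array([[546.1530058 ,   0.        , 276.61382986],
       [  0.        , 546.1530058 , 214.94172779],
       [  0.        ,   0.        ,   1.        ]]), 'k1': -0.05353601956064082, 'position': array([  23.58993512,  759.97799599, 1077.69898666]), 'rotation': array([ 0.75342871, -0.0097519 , -2.47012184])}
top {'K': array([[508.40080704,   0.        , 279.20513447],
       [  0.        , 508.40080704, 202.55627907],
       [  0.        ,   0.        ,   1.        ]]), 'k1': -0.0664899727574579, 'position': array([ 426.70614237,   73.07378019, 1089.43922187]), 'rotation': array([ 0.16480623, -0.02655629, -1.55801442])}
{'t': 0.1, 'qpos': array([-1.25819599e+00,  3.26869431e-01, -1.93477290e-01,  1.05200741e+00,
       -3.60803517e-05,  1.43657444e+00]), 'joint_velocities': array([ 6.36109612e-04,  7.77598439e-04,  2.11500899e-03, -5.67225204e-04,
       -4.45433080e-04, -5.65332326e-05]), 'effort': array([ 1.80958883e-03, -4.44239938e+01,  2.63037890e+01,  7.95710657e-03,
        3.77050924e-05,  1.07554644e-05]), 'tcp_pos': array([ 237.49325992, -495.5352255 ,  249.28280386]), 'orientation': array([-3.14004403e+00, -1.72708067e-04,  4.46822123e-01]), 'contact_force': array([-0.0965793 ,  0.0584309 , -1.01085503]), 'wrist_torque': array([ 0.00195984, -0.02173242, -0.00542743]), 'gripper_force': 0.0, 'opening': 0.9998916531793852}
```

View pics/top0.png

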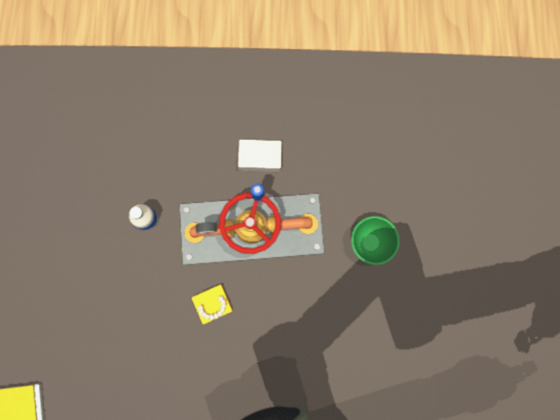

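View pics/side0.png

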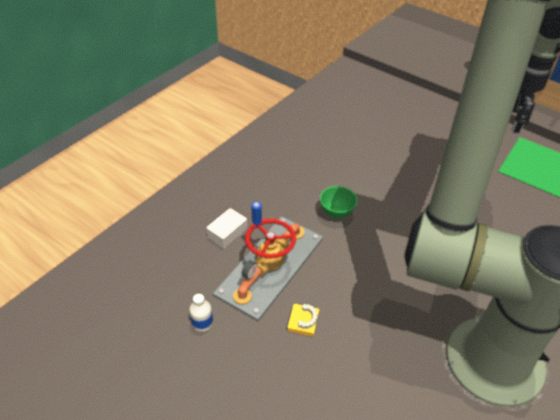

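The top view shows the hub at about (250,223), the handle top at about (258,189), the box at (260,155) and the model at (212,304). In the side view the hub is at about (270,237) and the handle top at about (257,205).

```bash
cat > h.py <<'E'
from bench import bot, imaging, solve_ik
import numpy as np, cv2
from scipy.spatial.transform import Rotation as R
def pix(n,P):
    m=imaging.camera_model(n); c=(np.atleast_2d(P)-m["position"])@R.from_euler("xyz",m["rotation"]).as_matrix()
    s=np.c_[c[:,0],-c[:,1]]/-c[:,2:]; s*=1+m["k1"]*(s**2).sum(1,keepdims=True)
    return s@m["K"][:2,:2].T+m["K"][:2,2]
def ray(n,uv,z):
    m=imaging.camera_model(n); s=cv2.undistortPoints(np.array([[uv]],float),m["K"],np.array([m["k1"],0,0,0]))[0,0]
    d=R.from_euler("xyz",m["rotation"]).apply([s[0],-s[1],-1]); p=m["position"]
    return p+d*(z-p[2])/d[2]
def red(im):
    h=cv2.cvtColor(im,cv2.COLOR_BGR2HSV); 
    return (((h[...,0]<5)|(h[...,0]>175))&(h[...,1]>200)&(h[...,2]>90)).astype(np.uint8)*255
E
python3 - <<'E'
from h import *
for n,zt,hub,hd in(("top",174,(250,223),(258,189.5)),("side",174,(270,237),(257,205))):
    im=cv2.imread(f"pics/{n}0.png")
    c=max(cv2.findContours(red(im),0,1)[0],key=cv2.contourArea)
    (u,v),ax,a=cv2.fitEllipse(cv2.convexHull(c)); p=ray(n,(u,v),108)
    print(n,(u,v),ax,"centre",p, "hub",ray(n,hub,120),"handle",ray(n,hd,174))
    print(" outer rim extent px", np.ptp(pix(n,p+np.c_[61*np.cos(t:=np.arange(0,6.3,.1)),61*np.sin(t),0*t]),axis=0), cv2.boundingRect(c))
    x,y=int(u),int(v)
    cv2.imwrite(f"pics/{n}c.png",cv2.resize(im[y-60:y+60,x-75:x+75],None,fx=5,fy=5,interpolation=2)); print("crop org",x-75,y-60)
t="top"
for k,uv,z in(("box",(260,155),40),("model",(212,304),18),("bottle",(135,213),100),("bowl",(375,240),55)): print(k,ray(t,uv,z))
E
```

```text
top (249.4650421142578, 222.77926635742188) (58.48566436767578, 59.11326217651367) centre [549.50040501 106.36365629 108.        ] hub [547.58938148 104.92178686 120.        ] handle [602.88738165  89.87346276 174.        ]
 outer rim extent px [62.8349376  62.31124142] (220, 194, 60, 59)
crop org 174 162
side (270.04132080078125, 238.3736572265625) (36.27033615112305, 48.3397331237793) centre [547.28916473 110.47098037 108.        ] hub [543.51931163 115.30624035 120.        ] handle [598.83589093  94.658689   174.        ]
 outer rim extent px [52.15312297 39.5588161 ] (246, 223, 49, 34)
crop org 195 178
box [703.41211145  89.57361525  40.        ]
model [390.16074302 183.25769695  18.        ]
bottle [565.99964452 331.70757621 100.        ]
bowl [ 524.56292872 -150.02695742   55.        ]
```

View pics/topc.png

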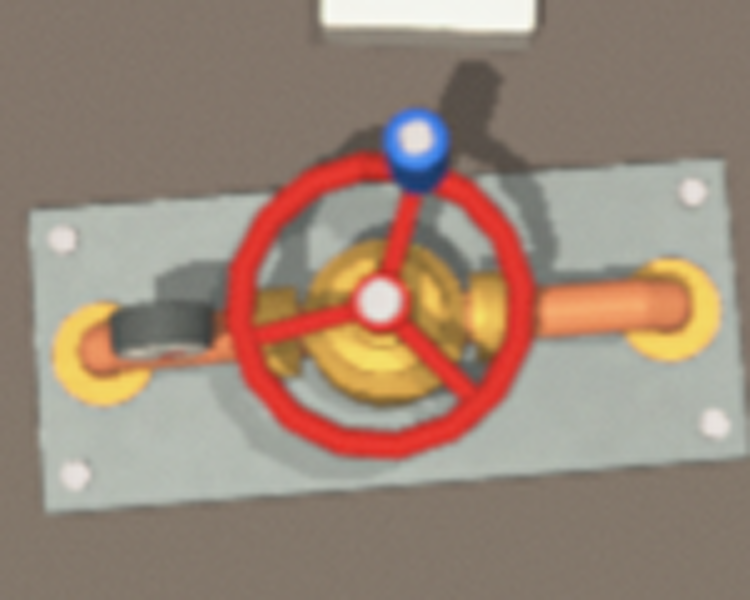

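View pics/sidec.png

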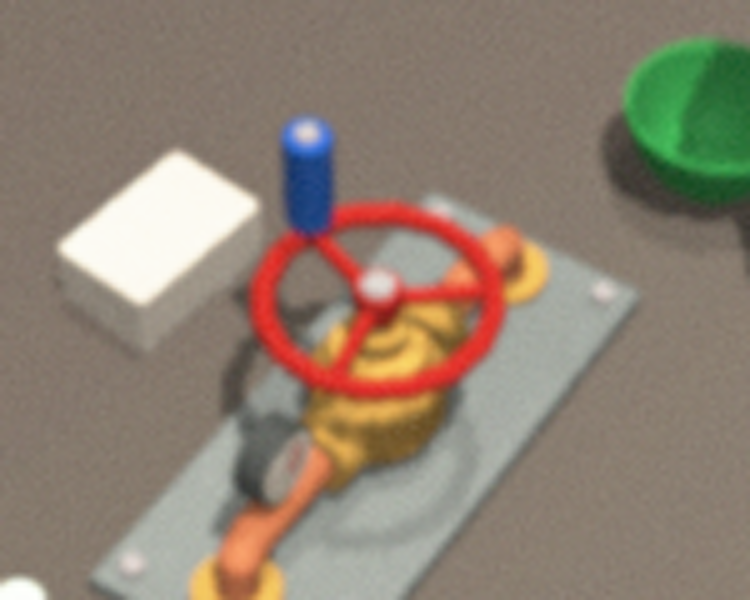

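Enlarged: in the top view the rim centre is at (250.4,223.1), the hub at (250.1,221.9) and the handle top at (257.1,189.3). In the side view the rim centre is at (270.5,238.0) and the handle top at (256.3,204.1). I'll combine these, then grip.

```bash
python3 - <<'E'
from h import *
c=np.mean([ray("top",(250.4,223.1),108),ray("top",(250.1,221.9),120),ray("side",(270.5,238.),108),ray("side",(270.7,234.9),120)],axis=0)[:2]
h=np.mean([ray("top",(257.1,189.3),174),ray("side",(256.3,204.1),174)],axis=0)[:2]
print(c,h,np.linalg.norm(h-c),ray("top",(257.1,189.3),174),ray("side",(256.3,204.1),174))
assert abs(np.linalg.norm(h-c)-55)<5
O=[np.pi,0,0]
for a in np.arange(0,6.3,.7): 
    q=solve_ik([c[0]+55*np.cos(a),c[1]+55*np.sin(a),146],O); assert q is not None; 
print(q)
bot.move_ptp([*h,240],O); bot.movel([*h,146],threshold=15)
s=bot.get_state(); print(s["t"],s["tcp_pos"],s["contact_force"])
cv2.imwrite("pics/a.png",np.hstack([cv2.resize(imaging.capture(n)[v-60:v+60,u-60:u+60],(400,400)) for n,u,v in(("top",257,200),("side",262,215))]))
E
```

```text
[548.02708525 106.86944462] [602.59205866  92.48941126] 56.42802213669511 [603.23113027  91.52861365 174.        ] [601.95298705  93.45020887 174.        ]
[-2.45552848e-03  4.92805098e-01 -2.17587459e-01  8.60403770e-01
  0.00000000e+00  3.13913713e+00]
4.6417 [603.16728711  92.43119527 146.73199685] [ 0.14698894 -0.24155311  0.38484473]
```

View pics/a.png

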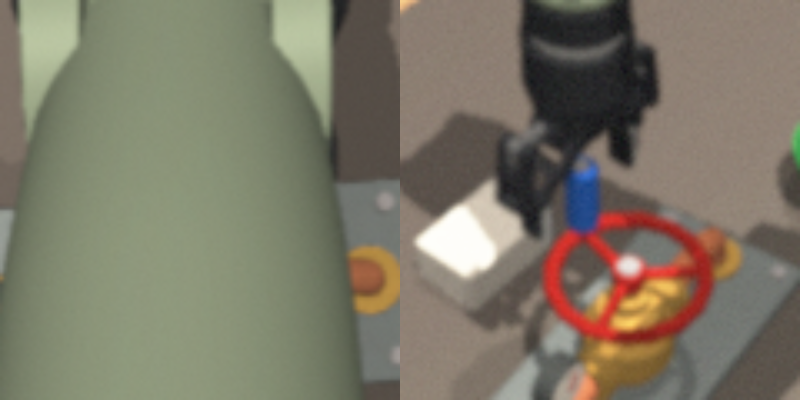

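The fingers straddle the handle, but yaw 0 puts joint 6 at its range limit. The half-turn grasp (yaw π) avoids that, so I'll raise, rotate and check the joints.

```bash
python3 - <<'E'
from h import *
c=np.array([548,106.9]); O=[np.pi,0,np.pi]
p=bot.get_state()["tcp_pos"]
bot.movel([602.3,92.5,240]); bot.move_ptp([602.3,92.5,240],O)
for a in np.arange(0,6.3,1.05): print(solve_ik([c[0]+55*np.cos(a),c[1]+55*np.sin(a),146],O).round(2))
bot.movel([602.3,92.5,146],threshold=15)
print(bot.get_state()["qpos"].round(2))
bot.grip(0.0,effort=40)
s=bot.get_state(); print({k:s[k] for k in("t","tcp_pos","contact_force","gripper_force","opening")})
# short test, 3 clockwise chords
a0=np.arctan2(92.5-c[1],602.3-c[0])
for i in range(1,4):
    a=a0-i*.2; r=bot.movel([c[0]+55*np.cos(a),c[1]+55*np.sin(a),146],max_speed=80,threshold=30)
    s=bot.get_state(); print(r,s["t"],s["tcp_pos"],s["contact_force"],s["gripper_force"])
E
```

```text
[ 0.05  0.52 -0.17  0.88  0.    0.05]
[ 0.14  0.49 -0.22  0.86  0.    0.14]
[ 0.15  0.41 -0.36  0.8   0.    0.15]
[ 0.07  0.34 -0.46  0.77  0.    0.07]
[-0.03  0.38 -0.41  0.79  0.   -0.03]
[-0.02  0.47 -0.26  0.84  0.   -0.02]
[ 0.03  0.52 -0.17  0.88 -0.    0.03]
{'t': 9.525, 'tcp_pos': array([602.56781643,  92.41883459, 146.52040765]), 'contact_force': array([-1.0968609 , -0.25725325,  4.19847907]), 'gripper_force': 39.03030753135681, 'opening': 0.26945997757845036}
False 9.8167 [598.33849075  81.50097542 146.54404863] [ 3.7535179  -3.16441289  1.79686108] 39.866663217544556
False 10.1 [592.39038468  72.05837831 146.55156469] [ 3.03654242 -4.61473533  1.94762479] 40.016194581985474
False 10.3833 [584.56599815  63.93175602 146.53252447] [ 3.88913965 -5.16073655  2.8555752 ] 40.08748233318329
```

```bash
python3 - <<'E'
from h import *
c=np.array([548,106.9]); pt=lambda a:[c[0]+55*np.cos(a),c[1]+55*np.sin(a),146]
ang=lambda s:np.arctan2(s["tcp_pos"][1]-c[1],s["tcp_pos"][0]-c[0])
s=bot.get_state(); a=ang(s); P=[]
for i in range(45):
    a-=.2; r=bot.movel(pt(a),max_speed=80,threshold=22)
    s=bot.get_state(); F=s["contact_force"]; b=ang(s); P.append(s["tcp_pos"][:2])
    ft=F[0]*np.sin(b)*-1+F[1]*np.cos(b); fr=F[0]*np.cos(b)+F[1]*np.sin(b)
    if i%3==0 or r or abs(ft)>12: print(i,r,round(s["t"],2),"cmd",round(a,2),"ang",b.round(3),"ft",ft.round(1),"fr",fr.round(1),"fz",F[2].round(1),"g",round(s["gripper_force"],1))
    if r or ft>12: break
E
```

```text
0 False 10.68 cmd -1.07 ang -1.074 ft -1.7 fr 5.0 fz 4.3 g 40.2
3 False 11.53 cmd -1.67 ang -1.684 ft -1.7 fr 4.5 fz 8.4 g 40.5
6 False 12.38 cmd -2.27 ang -2.295 ft -2.0 fr 0.5 fz 9.4 g 40.5
9 False 13.22 cmd -2.87 ang -2.886 ft -3.0 fr -2.8 fz 5.3 g 40.3
12 False 14.07 cmd -3.47 ang 2.81 ft -3.2 fr -5.3 fz 4.7 g 40.2
15 False 14.93 cmd -4.07 ang 2.211 ft -2.1 fr -4.1 fz 5.7 g 40.4
18 False 15.78 cmd -4.67 ang 1.612 ft -2.8 fr -2.8 fz 7.3 g 40.7
21 False 16.62 cmd -5.27 ang 1.011 ft -1.5 fr 1.6 fz 7.7 g 40.6
24 False 17.48 cmd -5.87 ang 0.406 ft -1.6 fr 4.0 fz 5.2 g 40.4
27 True 18.25 cmd -6.47 ang 0.061 ft 7.6 fr 1.3 fz 1.7 g 43.7
```

The force jumped after 0.95 of a turn, which fits the stop. I'll confirm by pressing on and watching for resistance.

```bash
python3 - <<'E'
from h import *
c=np.array([548,106.9]); pt=lambda a:[c[0]+55*np.cos(a),c[1]+55*np.sin(a),146]
ang=lambda s:np.arctan2(s["tcp_pos"][1]-c[1],s["tcp_pos"][0]-c[0])
def show(r=None):
    s=bot.get_state();F=s["contact_force"];print(r,round(s["t"],2),ang(s).round(4),s["tcp_pos"].round(1),F.round(1),round(s["gripper_force"],1))
show()
for a in(.04,.0,-.03,-.06,-.09,-.12):
    r=bot.movel(pt(a),max_speed=20,threshold=40); bot.dwell(.15); show(r)
    if abs(bot.get_state()["contact_force"][1])>25: break
cv2.imwrite("pics/b.png",cv2.resize(imaging.capture("side")[150:290,180:360],(720,560)))
E
```

```text
None 18.25 0.0611 [603.9 110.3 146.6] [0.8 7.7 1.7] 43.7
False 18.71 0.0616 [603.8 110.3 146.5] [5.3 6.7 5.3] 44.0
False 19.12 0.0574 [603.8 110.1 146.6] [ 5.8 12.2  5. ] 44.1
False 19.52 0.0548 [603.8 110.  146.5] [ 6.5 16.1  4.4] 44.4
False 19.92 0.0522 [603.7 109.8 146.6] [ 5.2 21.   4.2] 44.7
False 20.32 0.0495 [603.7 109.7 146.6] [ 6.3 25.   2.8] 45.1
False 20.72 0.0468 [603.7 109.5 146.6] [ 7.  29.3  1.8] 45.5
```

View pics/b.png

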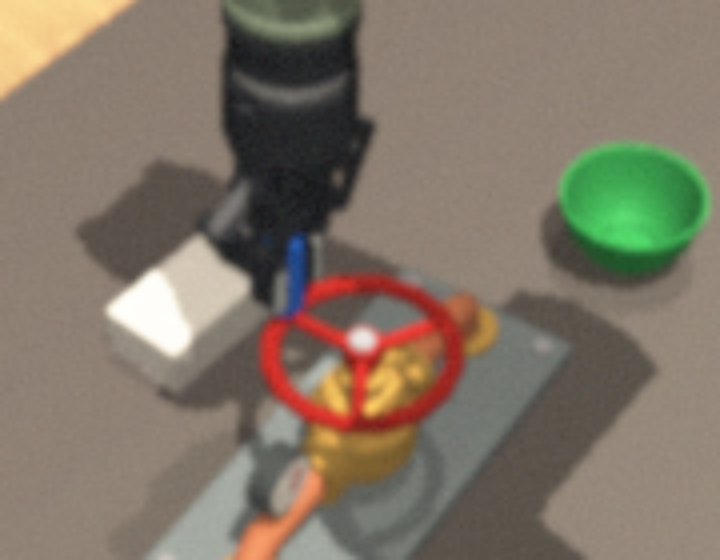

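The stop is solid: 29 N moves it under 1 mm, and the handle is between the pads. Stop angle is about 0.06 rad, so I'll back off 4π from there.

```bash
python3 - <<'E'
from h import *
c=np.array([548,106.9]); pt=lambda a:[c[0]+55*np.cos(a),c[1]+55*np.sin(a),146]
ang=lambda s:np.arctan2(s["tcp_pos"][1]-c[1],s["tcp_pos"][0]-c[0])
tot=0; prev=ang(bot.get_state())
for i,a in enumerate(np.linspace(.06,.06+4*np.pi,64)):
    r=bot.movel(pt(a),max_speed=80,threshold=None if i==0 else 25)
    s=bot.get_state(); b=ang(s); tot+=(b-prev+np.pi)%(2*np.pi)-np.pi; prev=b
    if i%8==0 or r: print(i,r,round(s["t"],2),"cmd",round(a,2),"tot",round(tot,3),s["contact_force"].round(1),round(s["gripper_force"],1))
    if r: break
bot.dwell(.5); s=bot.get_state(); print(s["t"],ang(s),tot,s["tcp_pos"],s["contact_force"],s["gripper_force"],s["opening"])
cv2.imwrite("pics/c.png",cv2.resize(imaging.capture("side")[150:350,150:380],(690,600)))
E
```

```text
0 False 21.04 cmd 0.06 tot 0.028 [5.8 2.4 4.8] 44.3
8 False 23.31 cmd 1.66 tot 1.639 [-1.8 -2.5  9.9] 44.4
16 False 25.57 cmd 3.25 tot 3.233 [ 5.9 -1.9  3.7] 44.1
24 False 27.84 cmd 4.85 tot 4.795 [ 2.6 -2.4  8.2] 44.0
32 False 30.11 cmd 6.44 tot 6.397 [5.6 2.4 5.7] 43.9
40 False 32.38 cmd 8.04 tot 8.025 [-1.6 -4.2 11.4] 44.4
48 False 34.64 cmd 9.63 tot 9.612 [ 4.9 -1.   4. ] 44.1
56 False 36.91 cmd 11.23 tot 11.177 [ 2.  -3.7  7.4] 44.0
39.3917 0.05886920850539145 12.577978925624222 [603.78367131 110.18773943 146.39121625] [5.00285935 2.39079948 3.05219678] 43.89456510543823 0.26891299767474575
```

View pics/c.png

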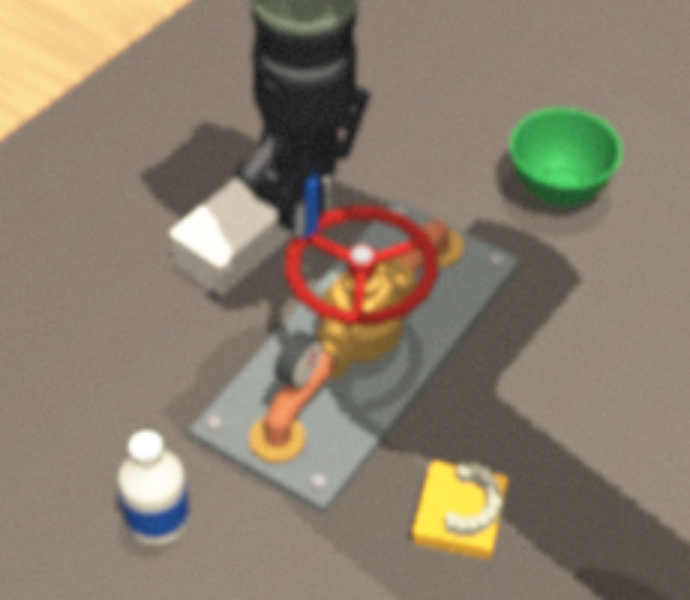

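The handle, at crop pixel (313,205), is still between the pads. The wheel looks the same as at the stop, and the box, bottle, bowl and model are undisturbed. I'm handing in.

```bash
python3 -c "
from bench import bot
print(bot.sign_off())"
```

```text
the job is handed in; nothing more can be done
None
```

I turned the wheel clockwise to its closed stop, backed it off two full turns (12.57 rad by the arm's position readings), and handed it in at about 39 s with the handle still gripped at about 44 N; the objects beside it look undisturbed in the last picture, and the sign-off returned no verdict.

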